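# Set, unlock and hold the bottle capping press

### The job

Cap the bottle that stands in the press: first turn the press-force dial so that its pointer line points at the green tab, then flip the red safety catch right over, off the lever, and only then pull the black lever handle all the way towards the robot and keep hold of it there. Finish while still holding the handle fully pulled (it springs back if let go), with the dial still on its mark and the catch still flipped off; leave the bottles and the tub of caps standing where they are.

Things in the scene. Friction and masses are not known exactly. Their poses are not given: they have to be found in the camera images.
- station: Fixed capping press. Origin: on the work surface under the lever pivot; x points away from the robot (yaw within 0.3 rad), z up. Grey lever housing: x -95 to 105 mm, y -65 to 65 mm, 50 mm high. The press stands at its +y side, centred on x 120, y 180 mm: foot x 50 to 220, y 115 to 245 mm, 10 mm high; column at x 190 mm; see press_head.
- lever (a joint): Lever angle, rad. 0: at rest, leaning 0.6 rad from vertical to the station's +x; grows as it is pulled to -x (towards the robot), stops at 1.1; fully pulled is over 0.95. Its return spring needs about 3 N at the handle at first, 8 N at the end, and swings it back if released. With the catch on it is blocked below 0.2.
- lever_pivot (a point): Lever hinge: axis along the station's y, 50 mm above the work surface, at the station's x = y = 0.
- handle (a point): Black handle on the lever's end: cylinder 26 mm in diameter, 40 mm long, along the station's y. Point at its centre, 150 mm from lever_pivot, about which it moves on an arc; 174 mm above the surface at rest. The 12 mm thick shank runs from its middle straight to the pivot, so its two flat ends (40 mm apart) are free to grip.
- catch (a joint): Angle of the red safety catch, rad. 0: on, lying across the front of the lever; grows as it is flipped up and over to the station's -y; stops at 1.75. Over 1.3 it counts as off. It stays where it is left (friction 0.06 N m).
- catch_pivot (a point): Point on the catch's hinge axis, which runs along the station's x: y = -30 mm, 65 mm above the work surface, at the same station x (-14 mm) as catch_tab. The dark bracket there (x 11 to 31 mm) is 68 mm high.
- catch_tab (a point): Middle of the catch's red finger tab: round bar 14 mm thick along the station's x, 24 mm to either side of here; its +x end joins the flat red arm (station x 7 to 15 mm). 70 mm from catch_pivot. Catch on: at station y +15 mm, 119 mm above the surface; it swings up to 135 mm high and down to y -91 mm, 100 mm high, when flipped over.
- dial_grip (a point): Middle of the dial's black bar grip, on the dial's axis, 75 mm above the surface. The bar is 44 mm long (along the pointer), 14 mm wide, from 53 to 87 mm above the surface, on an aluminium disc of 34 mm radius with its top at 53 mm. It sits on a fixed blue box 110 by 110 mm, 45 mm high, left or right of the lever.
- dial_pointer (a point): Outer end of the pointer line (black on the disc, white on the bar top), on the rim of the disc, 34 mm from the dial's axis; turns with the dial.
- index_mark (a point): Inner end of the green index tab (15 mm long, 10 mm wide, top 50 mm above the surface), 34 mm from the dial's axis. It cannot be turned by hand. The dial is set when dial_pointer is within 5.5 mm (about 9 degrees) of it.
- dial (a joint): Angle of the dial, rad; grows clockwise seen from above, range 0 to 2.4; stays where it is left (friction 0.05 N m).
- index (a joint): Angle of the green tab about the same axis, on the same scale as dial: set means dial equals index. It starts 0.55 to 1.45 rad clockwise of the pointer.
- press_head (a point): Centre of the underside of the red press head, 252 mm above the surface, over the bottle; the head is 130 by 60 mm (station x 85 to 215, y 150 to 210 mm) and 40 mm high; its steel ram rises to 341 mm and comes down over the bottle as the lever is pulled.
- bottle: Amber bottle with a silver crown cap, 60 mm in diameter and 172 mm tall, standing loose in a ring nest in the press. Origin: centre of its underside. Leave it.
- spare_bottle: A second such bottle on the bench. Origin: centre of its underside. Leave it.
- cap_tub: White open tub of crown caps, 88 mm wide at the rim and 55 mm tall, on the bench at the other side from the dial. Origin: centre of its underside. Leave it.

How it is judged:
By the outcome, as a careful person would: the job done as asked, in the order asked, and still so for the second after the job is handed in, while the arm keeps its last pose, push and grip.
It also fails if it takes over 72 s, if anything falls off the work surface, if the arm or the gripper's body presses on something with over 40 N, if the wrist force passes 120 N, or if a joint passes its speed limit or range.

### The arm

A 6-joint arm with a two-finger parallel gripper is mounted at the origin on the work surface. World frame = base frame: x ahead of the robot, y to its left, z up, the work surface at z = 0. Lengths are in m, angles in rad, forces in N, time in s.
With the tool pointing down it reaches from about 0.35 to 0.975 m from the base axis. Payload 4.9 kg.
Tool frame: the origin (TCP) lies at the very end of the fingers, on their centre line; the grasp point (between the pads) lies 19 mm behind it; y points along the fingers, z is the direction in which the jaws open and shut, and the axes are right-handed (so a half turn about y gives the same grasp; the last joint's range is limited). The gripper opens to 85 mm and grips with 20 to 120 N. Pads are 22 mm wide; open, the fingers measure 114 mm over their backs; the gripper's body (76 mm by 85 mm) begins 54 mm behind the grasp point. The pads swing forward as they close: fully open they stand 13 mm farther back than shut.
Start: joints at [1.101, 0.053, 1.613, -0, 1.476, -0.119], TCP at [0.215, 0.587, 0.231] pointing down, gripper open.
Joint ranges: [-3.01, 3.01], [-1.01, 2.22], [0.06, 2.58], [-1.02, 4.17], [0.09, 2.62], [-3.14, 3.14]. Speed limits (rad/s): [2.57, 2.57, 3.14, 3.14, 3.14, 3.14].

### API

Orientations are given as a unit quaternion [x, y, z, w].
In Python, from workcell import robot, vision gives the robot as it stands.
- The arm moves only by the shell command python3 -m crank 'ROWS' [FORCE]. ROWS is JSON, a list of rows, each an object of numbers: "x", "y", "z": the shift along the tool's x, y, z in mm; "wx", "wy", "wz": the turn, a rotation vector about the tool's x, y, z in rad; "hand": the closure, from 0 (fully open) to 1 (shut). A call has 1 to 8 rows; each row shifts and turns the commanded pose from where the row before left it, along the tool's axes as they then stand; what a row does not reach is not made up. A row lasts 1/8 s, in which the tool goes at most 62.5 mm and 10.7 degrees, less where a joint would pass 70% of its speed; a pose out of reach is approached as far as the arm can. A call is refused whole if a number of a shift passes 62.5 or a number of a turn 0.188, either way. A call with a gripper value outside its range is refused whole. The fingers move at their own pace and stop on an object; FORCE is the grip in N (left out, the last holds). Time passes only in rows, so rows that do not move let the fingers close. It gives the time, the measured TCP pose, the force and the opening at its end, in the units of the state.
- robot.sense(): the state, without advancing time (a new reading comes with each control period).
- vision.read_camera(name): name is "scene" or "side" or "wrist"; returns the picture (420x560x3 uint8, red, green, blue); there is no depth.
- vision.calibration(name): a dict with "K" (3x3 intrinsics, pixels), "world_to_cam" (4x4, takes a point from world to camera coordinates); the wrist camera has in their place "T_tool_cam" (4x4, takes a point from camera to tool coordinates, whose origin is the TCP and whose axes are the tool frame's). Camera axes: x right, y up, looking along -z (the intrinsics and any distortion apply to the point x, -y, -z); pixel columns grow to the right and rows downward; lengths in m; the calibration is good to about 2 mm. A picture is of the moment at which its call begins: read the wrist's pose just before it. calibration takes no time and is no camera call.
- robot.close_job(): hands the job in, once; it reports no verdict.
The state is a dict: "clock": time; "qpos": joint angles; "qd": joint speeds; "effort": joint torques, N m; "position": TCP position; "eef_rot": TCP orientation; "force": force on the tool from outside, world axes, zero at the start; "ft_torque": the same for the moment, N m; "finger_gap": finger opening in m.
Only numpy, scipy, OpenCV 4.12 (cv2) and the standard library are available. Lean on these libraries where they do the work, as an engineer would, in place of code of your own. Each camera call takes 0.05 s, during which the arm holds its last target.

## Working session

There is one attempt and no reset: what is moved stays moved. The work goes in short steps, Python scripts to look and compute and a shell command to move; the robot and the scene stay as the last step left them, time stands still between calls to the robot, and variables do not carry over. Pictures are saved under pics/ and viewed, and the job is handed in when it is done.

```bash
mkdir -p pics; ls; python3 - <<'E'
from workcell import robot, vision
import cv2, json
s=robot.sense(); print(s)
for n in ["scene","side","wrist"]:
    im=vision.read_camera(n); cv2.imwrite(f"pics/{n}0.png",im[:,:,::-1]); c=vision.calibration(n); print(n,{k:(v.round(4).tolist() if hasattr(v,'round') else v) for k,v in c.items()})
E
```

```text
pics
{'clock': 0.0, 'qpos': array([ 1.10101108e+00,  5.33464444e-02,  1.61431752e+00, -1.34277268e-05,
        1.47598004e+00, -1.19019491e-01]), 'qd': array([ 7.16909270e-05, -1.49337118e-04, -1.72968066e-03,  1.72298132e-03,
       -9.31774298e-04, -2.31087961e-04]), 'effort': array([ 1.45741476e-03, -3.93678761e+01, -3.70178175e+01, -2.64452234e-05,
        6.89784836e-03,  2.08265000e-06]), 'position': array([0.21448891, 0.58637437, 0.23005542]), 'eef_rot': array([ 0.69695477, -0.12358505,  0.1231732 , -0.69556391]), 'force': array([ 0.15913512, -0.17325867, -0.92820376]), 'ft_torque': array([ 0.04261264, -0.01075955, -0.00779269]), 'finger_gap': 0.08543293680227307}
scene {'K': [[518.5863, 0.0, 281.8874], [0.0, 518.5863, 220.6513], [0.0, 0.0, 1.0]], 'world_to_cam': [[0.6072, 0.7946, 0.0047, -0.3052], [-0.6337, 0.4807, 0.6061, 0.2643], [0.4794, -0.371, 0.7954, -1.8705], [0.0, 0.0, 0.0, 1.0]]}
side {'K': [[402.5778, 0.0, 283.8335], [0.0, 402.5778, 202.788], [0.0, 0.0, 1.0]], 'world_to_cam': [[0.6786, -0.7343, -0.0163, -0.3652], [0.3951, 0.3462, 0.8509, -0.3591], [-0.6192, -0.5839, 0.5251, -0.7435], [0.0, 0.0, 0.0, 1.0]]}
wrist {'K': [[314.6923, 0.0, 282.0327], [0.0, 314.6923, 207.8355], [0.0, 0.0, 1.0]], 'T_tool_cam': [[-0.0005, -0.9605, -0.2784, -0.0711], [0.0016, 0.2784, -0.9605, -0.1422], [1.0, -0.001, 0.0013, 0.0011], [0.0, 0.0, 0.0, 1.0]]}
```

View pics/scene0.png

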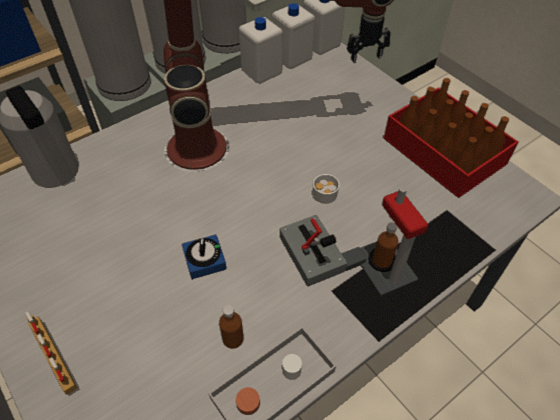

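View pics/side0.png

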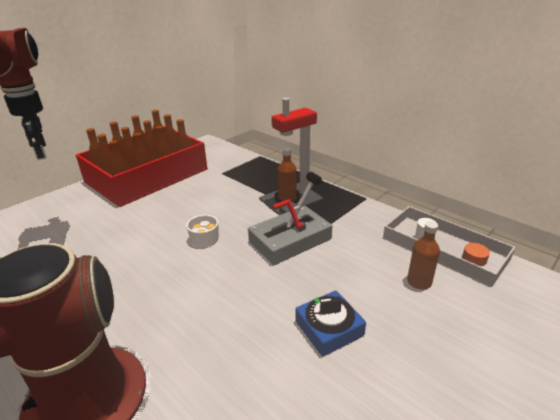

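View pics/wrist0.png

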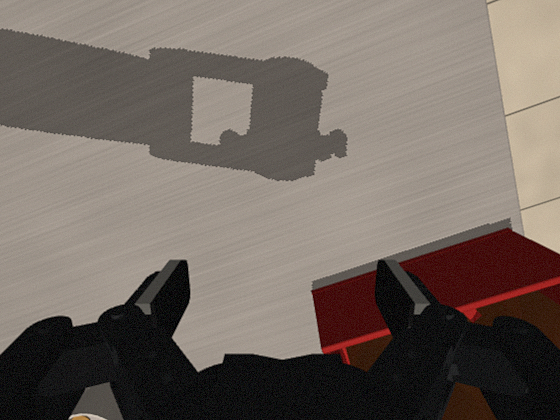

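The scene view shows the station at about (312,250), the dial box at (204,255), the tub at (326,187), the press bottle at (385,248) and the spare at (231,328). Next I'll crop in closer and set up helpers.

```bash
cat > h.py <<'E'
import numpy as np, cv2
from workcell import robot, vision
from scipy.spatial.transform import Rotation as R
def cal(n,s=None):
    c=vision.calibration(n)
    if 'world_to_cam' in c: return c['K'],np.linalg.inv(c['world_to_cam'])
    s=s or robot.sense(); T=np.eye(4);T[:3,:3]=R.from_quat(s['eef_rot']).as_matrix();T[:3,3]=s['position']
    return c['K'],T@c['T_tool_cam']
def ray(C,uv):
    K,T=C; x=(uv[0]-K[0,2])/K[0,0]; y=(uv[1]-K[1,2])/K[1,1]
    d=T[:3,:3]@np.array([x,-y,-1.]); return T[:3,3],d/np.linalg.norm(d)
def onz(C,uv,z):
    o,d=ray(C,uv); return o+d*(z-o[2])/d[2]
def tri(C1,a,C2,b):
    A=[];B=[]
    M=np.zeros((3,3));v=np.zeros(3);rs=[ray(C1,a),ray(C2,b)]
    for o,d in rs:
        P=np.eye(3)-np.outer(d,d);M+=P;v+=P@o
    p=np.linalg.solve(M,v); return p,[np.linalg.norm(np.cross(p-o,d)) for o,d in rs]
def proj(C,p):
    K,T=C; q=np.linalg.inv(T)@np.append(p,1); q=np.array([q[0],-q[1],-q[2]]); q=K@q; return q[:2]/q[2]
E
python3 - <<'E'
import cv2
a=cv2.imread('pics/scene0.png');b=cv2.imread('pics/side0.png')
cv2.imwrite('pics/c1.png',cv2.resize(a[185:295,170:360],None,fx=4.2,fy=4.2,interpolation=cv2.INTER_CUBIC))
cv2.imwrite('pics/c2.png',cv2.resize(b[160:360,230:390],None,fx=3,fy=3,interpolation=cv2.INTER_CUBIC))
E
```

```text
(no output)
```

View pics/c1.png

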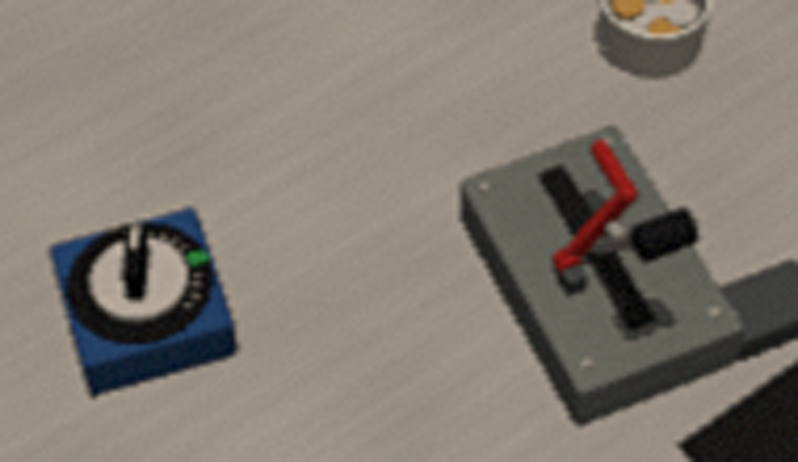

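View pics/c2.png

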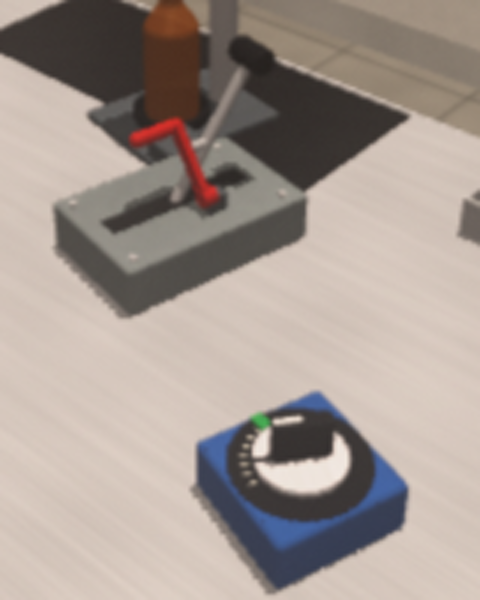

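The scene crop shows station housing top corners at about (615,128), (463,185), (580,392) and (743,325). The dial disc centre is near (140,283), its pointer end near (135,228) and the green tab near (197,258). Red tab end is at (600,148).

```bash
python3 - <<'E'
from h import *
np.set_printoptions(precision=4,suppress=True)
a=cal('scene');b=cal('side')
A=lambda p:(p[0]/4.2+169.6,p[1]/4.2+184.6)
B=lambda p:(p[0]/3+229.7,p[1]/3+159.7)
cs=np.array([onz(a,A(p),.05) for p in [(617,126),(461,184),(580,392),(745,325)]]);print(cs,cs.mean(0))
cb=np.array([onz(b,B(p),.05) for p in [(54,205),(128,273),(306,198),(220,138)]]);print(cb,cb.mean(0))
for i in range(4): print(np.linalg.norm(cs[i]-cs[(i+1)%4]),np.linalg.norm(cb[i]-cb[(i+1)%4]))
for c in (cs,cb):
    d=c[2]+c[3]-c[0]-c[1]; print('yaw',np.arctan2(d[1],d[0]))
print('handle',tri(a,A((664,234)),b,B((251,55))))
print('tab',tri(a,A((614,168)),b,B((157,131))), 'ends',tri(a,A((600,146)),b,B((136,138))),tri(a,A((630,190)),b,B((178,125))))
print('dialbox',np.mean([onz(a,A(p),.045) for p in [(193,208),(51,246),(92,367),(236,347)]],0),np.mean([onz(b,B(p),.045) for p in [(318,392),(197,443),(277,547),(408,489)]],0))
print('pointer',onz(a,A((136,228)),.053),'bar',onz(a,A((134,300)),.087))
print('idx',onz(a,A((197,258)),.05),onz(b,B((261,421)),.05))
print('barends', onz(a,A((137,232)),.087), onz(b,B((277,440)),.087),onz(b,B((330,428)),.087),onz(b,B((303,419)),.053))
print('tub',onz(a,(326,182),.055),onz(b,(203,226),.055))
print('spare',tri(a,(228,311),b,(431,230)))
E
```

```text
[[ 0.5251  0.1188  0.05  ]
 [ 0.4977 -0.0063  0.05  ]
 [ 0.6869 -0.0482  0.05  ]
 [ 0.7144  0.0775  0.05  ]] [0.606  0.0355 0.05  ]
[[ 0.5211  0.1187  0.05  ]
 [ 0.4946 -0.0017  0.05  ]
 [ 0.6827 -0.0476  0.05  ]
 [ 0.7097  0.0793  0.05  ]] [0.602  0.0371 0.05  ]
0.12809063228360282 0.12325396685215115
0.19384047657167552 0.19360038810552685
0.12867248366986023 0.12972826592258122
0.19376588195144523 0.19266414966913345
yaw -0.21662523750088397
yaw -0.22285765797080995
handle (array([0.6821, 0.0194, 0.175 ]), [np.float64(0.0011325370402949172), np.float64(0.0011325370402946562)])
tab (array([0.5932, 0.0544, 0.1224]), [np.float64(0.0002605503163161399), np.float64(0.0002605503163160958)]) ends (array([0.5721, 0.0595, 0.1224]), [np.float64(0.0008629094683227457), np.float64(0.000862909468322777)]) (array([0.6147, 0.05  , 0.1216]), [np.float64(0.001120527959520137), np.float64(0.001120527959520253)])
dialbox [ 0.4334 -0.2395  0.045 ] [ 0.4249 -0.2363  0.045 ]
pointer [ 0.3899 -0.2169  0.053 ] bar [ 0.463  -0.2596  0.087 ]
idx [ 0.4363 -0.1954  0.05  ] [ 0.4357 -0.193   0.05  ]
barends [ 0.4161 -0.2278  0.087 ] [ 0.4    -0.2342  0.087 ] [ 0.4325 -0.2541  0.087 ] [ 0.4551 -0.2161  0.053 ]
tub [0.4424 0.2276 0.055 ] [0.4412 0.2133 0.055 ]
spare (array([ 0.6886, -0.3135,  0.1585]), [np.float64(0.0007261029558129431), np.float64(0.0007261029558130453)])
```

```bash
cat >> h.py <<'E'
def tool(s=None):
    s=s or robot.sense(); return np.array(s['position']),R.from_quat(s['eef_rot']).as_matrix()
def todo(p=None,Rt=None):
    "shift in current tool axes (mm) to world p, rotvec in tool axes to Rt"
    t,M=tool()
    if p is not None: print('shift mm (tool)',(M.T@(np.array(p)-t)*1000).round(1))
    if Rt is not None: print('rotvec tool',R.from_matrix(M.T@Rt).as_rotvec().round(3))
def st():
    s=robot.sense();t,M=tool(s);print('clk',s['clock'],'pos',t.round(4),'x',M[:,0].round(3),'y',M[:,1].round(3),'z',M[:,2].round(3),'F',np.round(s['force'],1),'T',np.round(s['ft_torque'],2),'gap',round(s['finger_gap'],4),'q',np.round(s['qpos'],2))
def down(a):
    "tool pointing down, z axis at heading a in world xy"
    z=np.array([np.cos(a),np.sin(a),0]);y=np.array([0,0,-1.]);return np.stack([np.cross(y,z),y,z],1)
E
python3 - <<'E'
from h import *
st()
todo([.40,.30,.27]); todo([.40,-.24,.27])
E
```

```text
clk 0.15 pos [0.2146 0.5865 0.2304] x [ 0.939 -0.344 -0.   ] y [-0.001 -0.001 -1.   ] z [ 0.344  0.939 -0.002] F [-0.  -0.5 -0.6] T [-0.01  0.03  0.  ] gap 0.0856 q [ 1.1   0.05  1.61 -0.    1.48 -0.12]
shift mm (tool) [ 272.6  -39.4 -205.4]
shift mm (tool) [ 458.2  -38.6 -712.5]
```

```bash
python3 -m crank '[{"x":45,"y":-7,"z":-34},{"x":45,"y":-7,"z":-34},{"x":45,"y":-7,"z":-34},{"x":45,"y":-7,"z":-34},{"x":45,"y":-7,"z":-34},{"x":45,"y":-7,"z":-34}]'; python3 -c "
from h import *
st();todo([.43,-.238,.25])"
```

```text
clk 0.15 pos [0.2146 0.5865 0.2304] x [ 0.939 -0.344 -0.   ] y [-0.001 -0.001 -1.   ] z [ 0.344  0.939 -0.002] F [-0.  -0.5 -0.6] T [-0.01  0.03  0.  ] gap 0.0856 q [ 1.1   0.05  1.61 -0.    1.48 -0.12]
shift mm (tool) [ 485.7  -18.6 -700.3]schema error: expected keys x, y, z, wx, wy, wz, hand
```

```bash
python3 -m crank '[{"x":45,"y":-7,"z":-34,"wx":0,"wy":0,"wz":0,"hand":0},{"x":45,"y":-7,"z":-34,"wx":0,"wy":0,"wz":0,"hand":0},{"x":45,"y":-7,"z":-34,"wx":0,"wy":0,"wz":0,"hand":0},{"x":45,"y":-7,"z":-34,"wx":0,"wy":0,"wz":0,"hand":0},{"x":45,"y":-7,"z":-34,"wx":0,"wy":0,"wz":0,"hand":0},{"x":45,"y":-7,"z":-34,"wx":0,"wy":0,"wz":0,"hand":0}]'; python3 -c "
from h import *
st();todo([.43,-.238,.25])"
```

```text
clock: 0.9
position: [0.3987, 0.3009, 0.2733]
eef_rot: [-0.696, 0.123, -0.123, 0.696]
force: [0.1, 0.4, 0.4]
finger_gap: 0.0856
clk 0.9 pos [0.3987 0.3009 0.2733] x [ 0.939 -0.343  0.   ] y [ 0.  0. -1.] z [0.343 0.939 0.   ] F [0.1 0.4 0.4] T [-0.    0.01  0.01] gap 0.0856 q [ 0.5  -0.28  1.85 -0.    1.57 -0.72]
shift mm (tool) [ 214.4   23.3 -495.4]
```

```bash
python3 -m crank '[{"x":24,"y":2,"z":-55,"wx":0,"wy":0,"wz":0,"hand":0},{"x":24,"y":2,"z":-55,"wx":0,"wy":0,"wz":0,"hand":0},{"x":24,"y":3,"z":-55,"wx":0,"wy":0,"wz":0,"hand":0},{"x":24,"y":3,"z":-55,"wx":0,"wy":0,"wz":0,"hand":0},{"x":24,"y":3,"z":-55,"wx":0,"wy":0,"wz":0,"hand":0},{"x":24,"y":3,"z":-55,"wx":0,"wy":0,"wz":0,"hand":0},{"x":24,"y":3,"z":-55,"wx":0,"wy":0,"wz":0,"hand":0},{"x":24,"y":3,"z":-55,"wx":0,"wy":0,"wz":0,"hand":0}]'; python3 -m crank '[{"x":22,"y":1,"z":-55,"wx":0,"wy":0,"wz":0,"hand":0},{"x":0,"y":0,"z":0,"wx":0,"wy":0,"wz":0,"hand":0}]'; python3 -c "
from h import *
st()
im=vision.read_camera('wrist');cv2.imwrite('pics/w1.png',im[:,:,::-1])"
```

```text
clock: 1.9
position: [0.4269, -0.1786, 0.2511]
eef_rot: [-0.696, 0.123, -0.124, 0.696]
force: [0.8, 0.1, -0.0]
finger_gap: 0.0855
clock: 2.15
position: [0.4283, -0.2389, 0.2495]
eef_rot: [-0.696, 0.126, -0.125, 0.696]
force: [0.1, 0.2, -0.5]
finger_gap: 0.0852
clk 2.15 pos [ 0.4283 -0.2389  0.2495] x [ 0.937 -0.349 -0.002] y [-0.002  0.001 -1.   ] z [0.349 0.937 0.   ] F [ 0.1  0.2 -0.5] T [-0.03  0.03  0.03] gap 0.0852 q [-0.66 -0.29  1.89 -0.    1.54 -1.87]
```

View pics/w1.png

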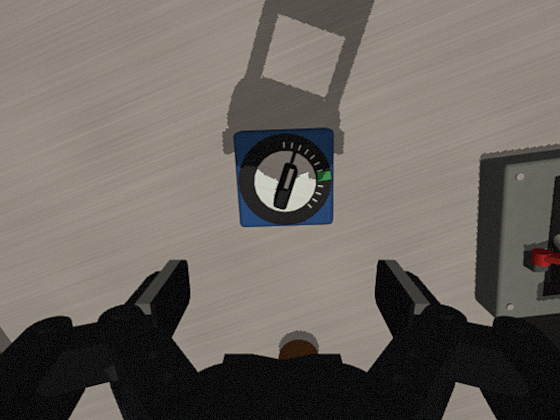

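The wrist view shows the dial box at about (285,177), with the pointer line pointing to about (294,150) and the green tab at (325,176).

```bash
python3 - <<'E'
import cv2
a=cv2.imread('pics/w1.png')
cv2.imwrite('pics/w1c.png',cv2.resize(a[120:235,225:345],None,fx=5,fy=5,interpolation=cv2.INTER_CUBIC))
E
```

```text
(no output)
```

View pics/w1c.png

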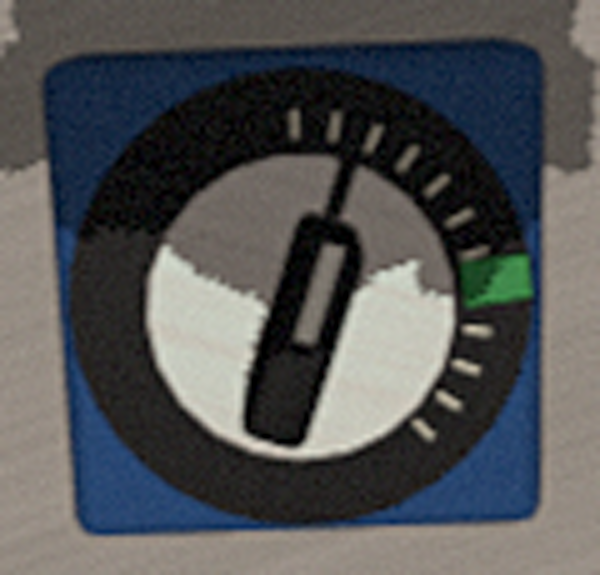

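```bash
python3 - <<'E'
from h import *
np.set_printoptions(precision=4,suppress=True)
C=cal('wrist');W=lambda p:(p[0]/5+224.6,p[1]/5+119.6)
c=onz(C,W((303,307)),.053);print('c',c)
box=np.array([onz(C,W(p),.045) for p in [(45,57),(542,42),(540,518),(77,533)]]);print('box',box.mean(0))
p=onz(C,W((352,157)),.053);i=onz(C,W((460,284)),.05)
t=onz(C,W((331,217)),.087);b=onz(C,W((275,440)),.087);print('bar',t,b,np.linalg.norm(t-b),(t+b)/2)
h=lambda d:np.arctan2(d[1],d[0])
print('rad',np.linalg.norm(p-c),np.linalg.norm((i-c)[:2]),'ptr',h(p-c),'bar',h(t-b),'idx',h(i-c),'turn',h(p-c)-h(i-c), h(t-b)-h(i-(t+b)/2))
todo([c[0],c[1],.063]); print(tool()[1][:,2], h(tool()[1][:,2])+np.pi/2)
E
```

```text
c [ 0.4264 -0.2318  0.053 ]
box [ 0.4257 -0.232   0.045 ]
bar [ 0.4052 -0.2186  0.087 ] [ 0.4436 -0.2445  0.087 ] 0.04625006105779207 [ 0.4244 -0.2315  0.087 ]
rad 0.034066337287855394 0.03481322819457597 ptr 2.479376813697777 bar 2.5491587319245683 idx 1.3481440985180955 turn 1.1312327151796815 1.2581754647908707
shift mm (tool) [ -3.5 186.6   4.1]
[0.3468 0.9379 0.0008] 2.7874626771217548
```

```bash
python3 -m crank '[{"x":-3,"y":30,"z":3,"wx":0,"wy":0.15,"wz":0,"hand":0},{"x":0,"y":40,"z":0,"wx":0,"wy":0.147,"wz":0,"hand":0.3},{"x":0,"y":0,"z":0,"wx":0,"wy":0,"wz":0,"hand":0.3},{"x":0,"y":0,"z":0,"wx":0,"wy":0,"wz":0,"hand":0.3}]'; python3 -c "
from h import *
st();todo([.4256,-.2318,.061],down(.92))"
```

```text
clock: 2.7
position: [0.428, -0.2316, 0.1818]
eef_rot: [0.671, -0.223, 0.225, -0.671]
force: [0.5, 0.2, 0.4]
finger_gap: 0.0596
clk 2.7 pos [ 0.428  -0.2316  0.1818] x [ 0.799 -0.601  0.002] y [ 0.001 -0.001 -1.   ] z [0.601 0.799 0.   ] F [0.5 0.2 0.4] T [-0.   -0.05 -0.01] gap 0.0596 q [-0.65 -0.25  1.98  0.    1.41 -1.58]
shift mm (tool) [ -2.  120.8  -1.6]
rotvec tool [-0.     0.006  0.002]
```

```bash
python3 -m crank '[{"x":-2,"y":40,"z":-1.5,"wx":0,"wy":0,"wz":0,"hand":0.3},{"x":0,"y":40,"z":0,"wx":0,"wy":0,"wz":0,"hand":0.3},{"x":0,"y":40,"z":0,"wx":0,"wy":0,"wz":0,"hand":0.3},{"x":0,"y":0,"z":0,"wx":0,"wy":0,"wz":0,"hand":0.6},{"x":0,"y":0,"z":0,"wx":0,"wy":0,"wz":0,"hand":1},{"x":0,"y":0,"z":0,"wx":0,"wy":0,"wz":0,"hand":1},{"x":0,"y":0,"z":0,"wx":0,"wy":0,"wz":0,"hand":1}]' 30; python3 -c "
from h import *
st()"
```

```text
clock: 3.58
position: [0.4259, -0.2345, 0.0637]
eef_rot: [0.672, -0.223, 0.226, -0.669]
force: [-4.3, -4.4, 1.6]
finger_gap: 0.0135
clk 3.575 pos [ 0.4259 -0.2345  0.0637] x [ 0.798 -0.603  0.005] y [ 0.002 -0.006 -1.   ] z [ 0.603  0.798 -0.003] F [-4.3 -4.4  1.6] T [-0.52  0.58 -0.03] gap 0.0135 q [-0.65 -0.12  2.07 -0.    1.18 -1.58]
```

```bash
python3 -m crank '[{"x":0,"y":0,"z":-2,"wx":0,"wy":0,"wz":0,"hand":1},{"x":0,"y":0,"z":0,"wx":0,"wy":0,"wz":0,"hand":1}]'; python3 -c "
from h import *
st()"
```

```text
clock: 3.82
position: [0.4258, -0.2347, 0.0637]
eef_rot: [0.67, -0.223, 0.227, -0.67]
force: [0.1, 1.0, 7.0]
finger_gap: 0.0132
clk 3.825 pos [ 0.4258 -0.2347  0.0637] x [ 0.797 -0.603  0.005] y [ 0.005 -0.002 -1.   ] z [0.603 0.797 0.001] F [0.1 1.  7. ] T [ 0.32 -0.07  0.06] gap 0.0132 q [-0.66 -0.12  2.07  0.    1.18 -1.58]
```

```bash
python3 -m crank '[{"x":0,"y":0,"z":0,"wx":0,"wy":0.14,"wz":0,"hand":1},{"x":0,"y":0,"z":0,"wx":0,"wy":0.14,"wz":0,"hand":1},{"x":0,"y":0,"z":0,"wx":0,"wy":0.14,"wz":0,"hand":1},{"x":0,"y":0,"z":0,"wx":0,"wy":0.14,"wz":0,"hand":1}]' 40; python3 -m crank '[{"x":0,"y":0,"z":0,"wx":0,"wy":0.14,"wz":0,"hand":1},{"x":0,"y":0,"z":0,"wx":0,"wy":0.14,"wz":0,"hand":1},{"x":0,"y":0,"z":0,"wx":0,"wy":0.14,"wz":0,"hand":1},{"x":0,"y":0,"z":0,"wx":0,"wy":0.14,"wz":0,"hand":1},{"x":0,"y":0,"z":0,"wx":0,"wy":0,"wz":0,"hand":1},{"x":0,"y":0,"z":0,"wx":0,"wy":0,"wz":0,"hand":1}]';python3 -c "
from h import *
st()
t,M=tool();print(np.arctan2(M[1,2],M[0,2])+np.pi/2)
im=vision.read_camera('wrist');cv2.imwrite('pics/w2.png',im[:,:,::-1])"
```

```text
clock: 4.32
position: [0.4266, -0.2342, 0.0637]
eef_rot: [-0.58, 0.4, -0.405, 0.582]
force: [3.4, 3.9, 5.8]
finger_gap: 0.0136
clock: 5.08
position: [0.4275, -0.2341, 0.0637]
eef_rot: [0.446, -0.544, 0.549, -0.451]
force: [7.2, 3.6, 3.6]
finger_gap: 0.0132
clk 5.075 pos [ 0.4275 -0.2341  0.0637] x [-0.196 -0.981 -0.   ] y [ 0.009 -0.002 -1.   ] z [ 0.981 -0.196  0.01 ] F [7.2 3.6 3.6] T [ 0.47 -1.   -0.06] gap 0.0132 q [-0.66 -0.12  2.07  0.    1.18 -0.46]
1.3736900638408975
```

View pics/w2.png

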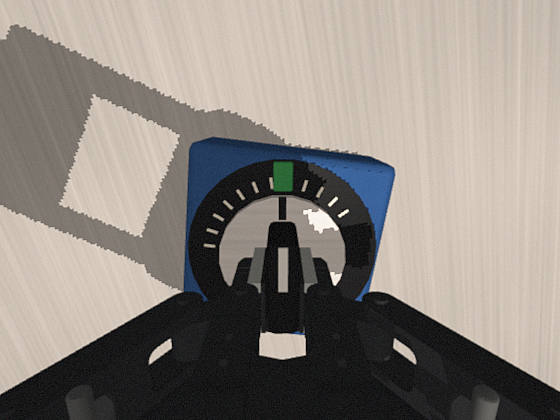

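Pointer line (u≈282) runs straight into the tab (u≈283), so the dial is aligned. Now I'll release and lift.

```bash
python3 -m crank '[{"x":0,"y":0,"z":0,"wx":0,"wy":0,"wz":0,"hand":0.8},{"x":0,"y":0,"z":0,"wx":0,"wy":0,"wz":0,"hand":0.6},{"x":0,"y":0,"z":0,"wx":0,"wy":0,"wz":0,"hand":0.4},{"x":0,"y":-40,"z":0,"wx":0,"wy":0,"wz":0,"hand":0.4},{"x":0,"y":-60,"z":0,"wx":0,"wy":0,"wz":0,"hand":0.4},{"x":0,"y":-60,"z":0,"wx":0,"wy":0,"wz":0,"hand":0.4},{"x":0,"y":0,"z":0,"wx":0,"wy":0,"wz":0,"hand":1}]';python3 -c "
from h import *
st()
im=vision.read_camera('wrist');cv2.imwrite('pics/w3.png',im[:,:,::-1])
todo([.5895,.0959,.23],down(-.22))"
```

```text
clock: 6.0
position: [0.4259, -0.2356, 0.2268]
eef_rot: [0.448, -0.543, 0.551, -0.449]
force: [0.8, -0.7, -1.3]
finger_gap: 0.0342
clk 6.0 pos [ 0.4259 -0.2356  0.2268] x [-0.196 -0.981  0.005] y [ 0.009 -0.007 -1.   ] z [ 0.981 -0.196  0.01 ] F [ 0.8 -0.7 -1.3] T [ 0.02 -0.03  0.04] gap 0.0342 q [-0.66 -0.29  1.94 -0.    1.49 -0.46]
shift mm (tool) [-356.4   -7.3   97.1]
rotvec tool [-0.005  0.023  0.003]
```

View pics/w3.png

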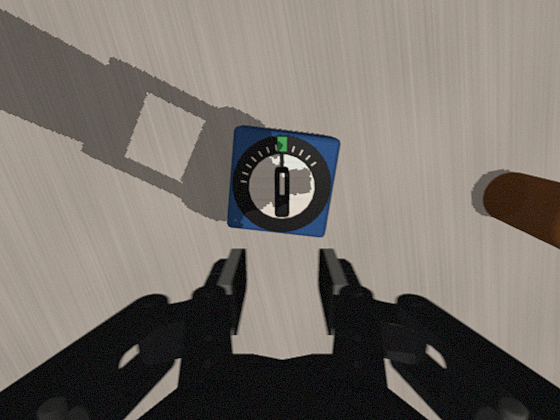

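After release the pointer (u≈282, v≈160) still meets the tab (282,144). Moving on to the catch.

```bash
python3 -m crank '[{"x":-59,"y":-1,"z":16,"wx":0,"wy":0.02,"wz":0,"hand":1},{"x":-59,"y":-1,"z":16,"wx":0,"wy":0,"wz":0,"hand":1},{"x":-59,"y":-1,"z":16,"wx":0,"wy":0,"wz":0,"hand":1},{"x":-59,"y":-1,"z":16,"wx":0,"wy":0,"wz":0,"hand":1},{"x":-59,"y":-1,"z":17,"wx":0,"wy":0,"wz":0,"hand":1},{"x":-59,"y":-1,"z":18,"wx":0,"wy":0,"wz":0,"hand":1},{"x":0,"y":0,"z":0,"wx":0,"wy":0,"wz":0,"hand":1},{"x":0,"y":0,"z":0,"wx":0,"wy":0,"wz":0,"hand":1}]' 30;python3 -c "
from h import *
st()
im=vision.read_camera('wrist');cv2.imwrite('pics/w4.png',im[:,:,::-1])
im=vision.read_camera('scene');cv2.imwrite('pics/s4.png',cv2.resize(im[130:300,170:440,::-1],None,fx=2.9,fy=2.9))
todo([.5895,.0959,.106],down(-.22))"
```

```text
clock: 7.05
position: [0.5942, 0.0912, 0.2238]
eef_rot: [-0.444, 0.552, -0.55, 0.442]
force: [-0.0, 0.4, 0.8]
finger_gap: -0.0
clk 7.05 pos [0.5942 0.0912 0.2238] x [-0.215 -0.977  0.002] y [-0.004 -0.001 -1.   ] z [ 0.977 -0.215 -0.004] F [-0.   0.4  0.8] T [ 0.03  0.04 -0.  ] gap -0.0 q [ 0.03  0.    1.67 -0.    1.47  0.25]
shift mm (tool) [ -4.6 119.   -5.8]
rotvec tool [0.002 0.002 0.001]
```

View pics/w4.png

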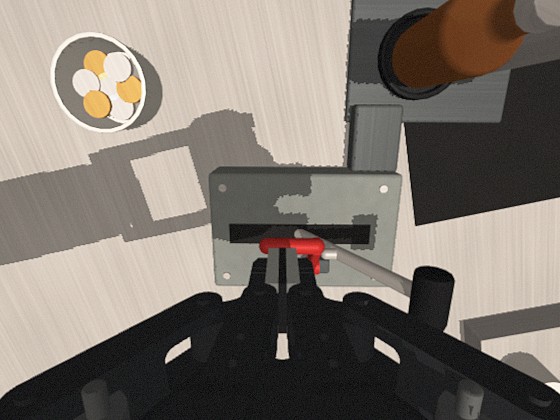

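View pics/s4.png

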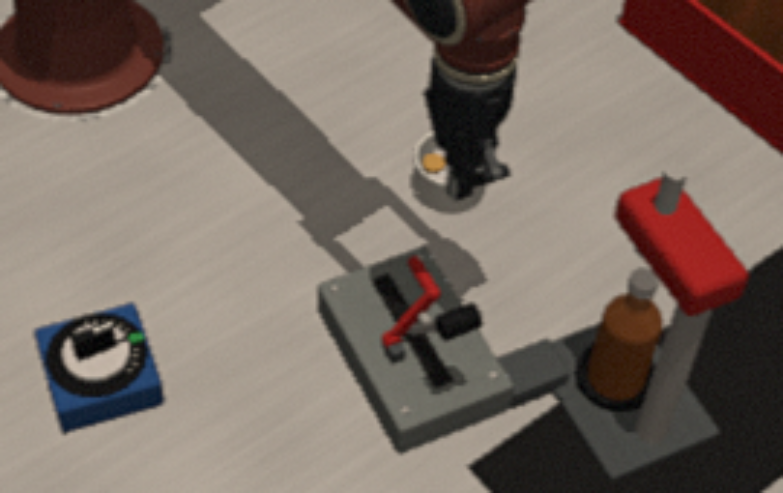

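Wrist view: the tab bar runs from (260,246) to about (325,246) in front of the fingertips at (283,255). I'll check its position.

```bash
python3 - <<'E'
from h import *
C=cal('wrist')
for uv in [(261,245),(292,245),(323,245)]: print(onz(C,uv,.119).round(4))
cs=np.array([onz(C,uv,.05) for uv in [(210,174),(401,175),(397,286)]]);print(cs.round(4))
O=np.array([.599,.0374,0]);ex=np.array([np.cos(-.22),np.sin(-.22),0])
print('exp corners',[(O+x*ex+y*np.array([-ex[1],ex[0],0])).round(4) for x,y in [(-.095,.065),(.105,.065),(.105,-.065)]])
E
```

```text
[0.5693 0.0614 0.119 ]
[0.595  0.0557 0.119 ]
[0.6208 0.0501 0.119 ]
[[ 0.5254  0.1209  0.05  ]
 [ 0.7151  0.078   0.05  ]
 [ 0.6964 -0.0479  0.05  ]]
exp corners [array([0.5205, 0.1216, 0.    ]), array([0.7157, 0.0779, 0.    ]), array([ 0.6873, -0.0489,  0.    ])]
```

```bash
python3 -m crank '[{"x":-5,"y":40,"z":-6,"wx":0,"wy":0,"wz":0,"hand":1},{"x":0,"y":40,"z":0,"wx":0,"wy":0,"wz":0,"hand":1},{"x":0,"y":38,"z":0,"wx":0,"wy":0,"wz":0,"hand":1},{"x":0,"y":0,"z":0,"wx":0,"wy":0,"wz":0,"hand":1}]';python3 -m crank '[{"x":20,"y":0,"z":0,"wx":0,"wy":0,"wz":0,"hand":1},{"x":20,"y":-2,"z":0,"wx":0,"wy":0,"wz":0,"hand":1},{"x":20,"y":-3,"z":0,"wx":0,"wy":0,"wz":0,"hand":1},{"x":0,"y":0,"z":0,"wx":0,"wy":0,"wz":0,"hand":1}]';python3 -c "
from h import *
st()
im=vision.read_camera('scene');cv2.imwrite('pics/s5.png',cv2.resize(im[130:300,170:440,::-1],None,fx=2.9,fy=2.9))"
```

```text
clock: 7.65
position: [0.5873, 0.0961, 0.1044]
eef_rot: [-0.445, 0.553, -0.55, 0.44]
force: [0.8, -0.5, -0.5]
finger_gap: 0.0001
clock: 8.15
position: [0.578, 0.0368, 0.1146]
eef_rot: [0.442, -0.551, 0.552, -0.442]
force: [-0.3, 0.5, -0.3]
finger_gap: 0.0
clk 8.15 pos [0.578  0.0368 0.1146] x [-0.218 -0.976  0.001] y [ 0.002 -0.001 -1.   ] z [ 0.976 -0.218  0.002] F [-0.3  0.5 -0.3] T [ 0.06 -0.01 -0.01] gap 0.0 q [-0.06  0.04  1.82 -0.    1.27  0.16]
```

View pics/s5.png

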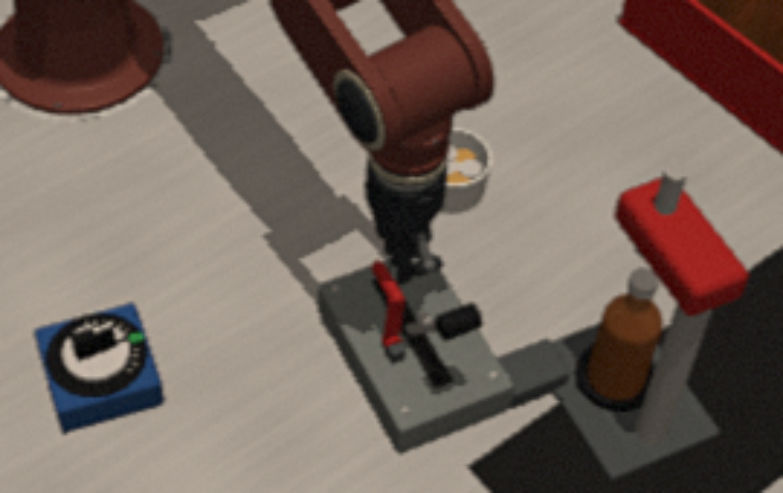

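The catch is rising with the finger; keep sweeping.

```bash
python3 -m crank '[{"x":20,"y":5,"z":0,"wx":0,"wy":0,"wz":0,"hand":1},{"x":20,"y":5,"z":0,"wx":0,"wy":0,"wz":0,"hand":1},{"x":15,"y":6,"z":0,"wx":0,"wy":0,"wz":0,"hand":1},{"x":12,"y":6,"z":0,"wx":0,"wy":0,"wz":0,"hand":1},{"x":0,"y":0,"z":0,"wx":0,"wy":0,"wz":0,"hand":1},{"x":0,"y":0,"z":0,"wx":0,"wy":0,"wz":0,"hand":1}]';python3 -c "
from h import *
st()
im=vision.read_camera('scene');cv2.imwrite('pics/s6.png',cv2.resize(im[130:300,170:440,::-1],None,fx=2.9,fy=2.9))"
```

```text
clock: 8.95
position: [0.5624, -0.0265, 0.0902]
eef_rot: [-0.443, 0.552, -0.551, 0.442]
force: [0.4, 2.3, -1.9]
finger_gap: -0.0001
clk 8.95 pos [ 0.5624 -0.0265  0.0902] x [-0.216 -0.977 -0.   ] y [-0.002  0.001 -1.   ] z [ 0.977 -0.216 -0.002] F [ 0.4  2.3 -1.9] T [ 0.51  0.01 -0.02] gap -0.0001 q [-0.18  0.04  1.87  0.    1.23  0.04]
```

View pics/s6.png

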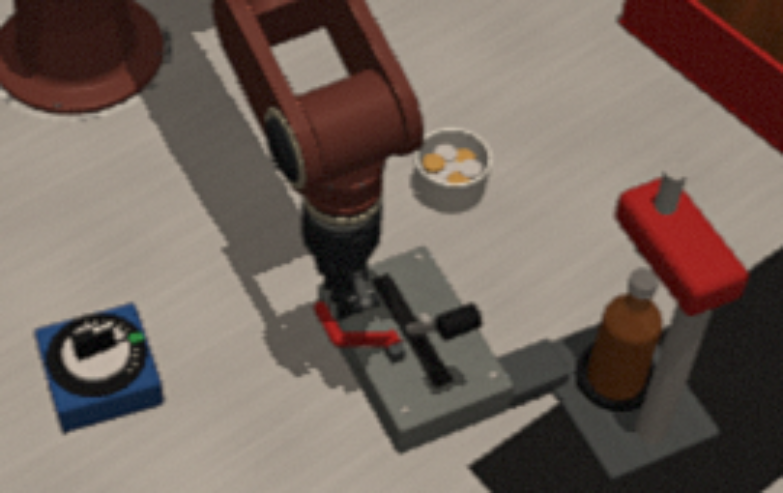

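```bash
python3 -m crank '[{"x":4,"y":2,"z":0,"wx":0,"wy":0,"wz":0,"hand":1},{"x":4,"y":0,"z":0,"wx":0,"wy":0,"wz":0,"hand":1},{"x":0,"y":0,"z":0,"wx":0,"wy":0,"wz":0,"hand":1}]'
```

```text
clock: 9.38
position: [0.5627, -0.0282, 0.0895]
eef_rot: [-0.439, 0.554, -0.548, 0.447]
force: [5.3, 23.5, -2.5]
finger_gap: 0.0
```

End stop reached (force rose to 24 N without movement). Backing off and lifting.

```bash
python3 -m crank '[{"x":-10,"y":0,"z":0,"wx":0,"wy":0,"wz":0,"hand":1},{"x":-15,"y":-10,"z":0,"wx":0,"wy":0,"wz":0,"hand":1},{"x":0,"y":-45,"z":0,"wx":0,"wy":0,"wz":0,"hand":1},{"x":0,"y":-50,"z":0,"wx":0,"wy":0,"wz":0,"hand":1},{"x":0,"y":-55,"z":0,"wx":0,"wy":0,"wz":0,"hand":1},{"x":0,"y":0,"z":0,"wx":0,"wy":-0.17,"wz":0,"hand":0.2},{"x":0,"y":0,"z":0,"wx":0,"wy":-0.17,"wz":0,"hand":0.2},{"x":0,"y":0,"z":0,"wx":0,"wy":-0.17,"wz":0,"hand":0.2}]';python3 -m crank '[{"x":0,"y":0,"z":0,"wx":0,"wy":-0.176,"wz":0,"hand":0.2},{"x":0,"y":0,"z":0,"wx":0,"wy":-0.176,"wz":0,"hand":0.2},{"x":0,"y":0,"z":0,"wx":0,"wy":-0.176,"wz":0,"hand":0.2},{"x":0,"y":0,"z":0,"wx":0,"wy":-0.176,"wz":0,"hand":0.2},{"x":0,"y":0,"z":0,"wx":0,"wy":-0.176,"wz":0,"hand":0.2},{"x":0,"y":0,"z":0,"wx":0,"wy":-0.176,"wz":0,"hand":0.2},{"x":0,"y":0,"z":0,"wx":0,"wy":0,"wz":0,"hand":0.2}]';python3 -c "
from h import *
st()
im=vision.read_camera('scene');cv2.imwrite('pics/s7.png',cv2.resize(im[130:300,170:440,::-1],None,fx=2.9,fy=2.9))
im=vision.read_camera('wrist');cv2.imwrite('pics/w7.png',im[:,:,::-1])
todo([.6819,.0191,.150],down(-.22+np.pi/2))"
```

```text
clock: 10.38
position: [0.5674, -0.0102, 0.2509]
eef_rot: [0.569, -0.419, 0.421, -0.569]
force: [0.4, 0.3, -0.5]
finger_gap: 0.0542
clock: 11.25
position: [0.5673, -0.0101, 0.2505]
eef_rot: [0.703, -0.078, 0.08, -0.702]
force: [-0.0, 0.1, -0.6]
finger_gap: 0.0684
clk 11.25 pos [ 0.5673 -0.0101  0.2505] x [ 0.975 -0.222  0.002] y [ 0.002 -0.001 -1.   ] z [ 0.222  0.975 -0.001] F [-0.   0.1 -0.6] T [0.05 0.06 0.  ] gap 0.0684 q [-0.15 -0.1   1.73 -0.    1.51 -1.5 ]
shift mm (tool) [105.2 100.2  54. ]
rotvec tool [ 0.    -0.005  0.001]
```

View pics/s7.png

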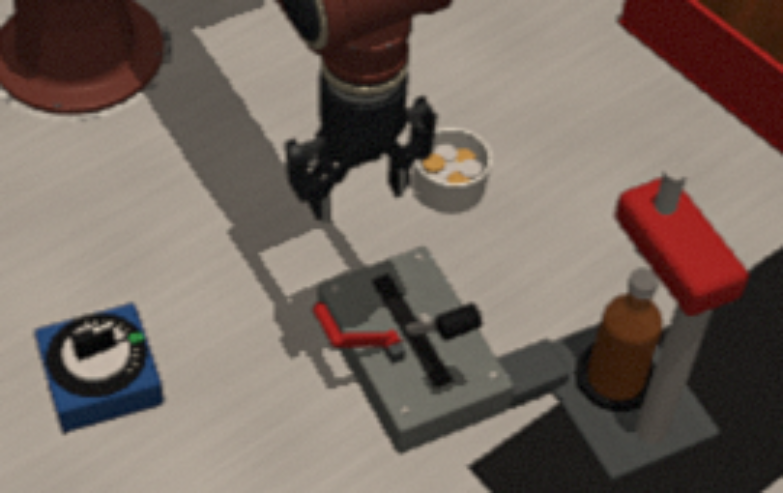

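View pics/w7.png

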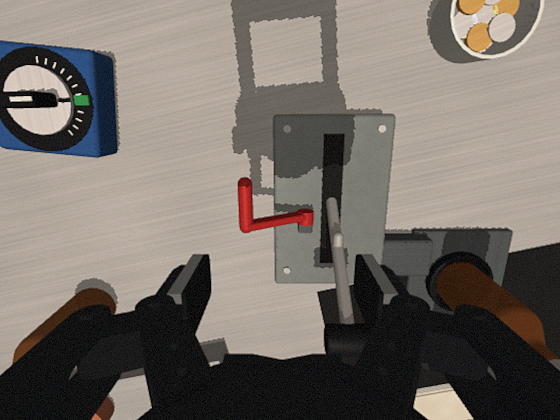

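The catch lies flipped over at wrist pixels (245,185)–(310,218), the dial pointer is still on the tab at (80,100), and the shank is visible at about (345,320). Moving over the handle.

```bash
python3 -m crank '[{"x":52,"y":0,"z":27,"wx":0,"wy":0,"wz":0,"hand":0.15},{"x":53,"y":0,"z":27,"wx":0,"wy":0,"wz":0,"hand":0.15},{"x":0,"y":35,"z":0,"wx":0,"wy":0,"wz":0,"hand":0.15},{"x":0,"y":0,"z":0,"wx":0,"wy":0,"wz":0,"hand":0.15}]';python3 -c "
from h import *
st()
im=vision.read_camera('scene');cv2.imwrite('pics/s8.png',cv2.resize(im[130:300,170:440,::-1],None,fx=2.9,fy=2.9))
im=vision.read_camera('wrist');cv2.imwrite('pics/w8.png',im[:,:,::-1])
todo([.6819,.0191,.150],down(-.22+np.pi/2))"
```

```text
clock: 11.85
position: [0.6796, 0.02, 0.21]
eef_rot: [0.703, -0.081, 0.076, -0.703]
force: [-1.0, -0.0, -0.5]
finger_gap: 0.0729
clk 11.85 pos [0.6796 0.02   0.21  ] x [ 0.975 -0.221 -0.008] y [-0.008  0.    -1.   ] z [ 0.221  0.975 -0.001] F [-1.  -0.  -0.5] T [ 0.04 -0.01 -0.01] gap 0.0729 q [-0.08  0.2   1.49 -0.    1.46 -1.43]
shift mm (tool) [ 1.1 64.6 -0.3]
rotvec tool [ 0.    -0.003 -0.   ]
```

View pics/w8.png

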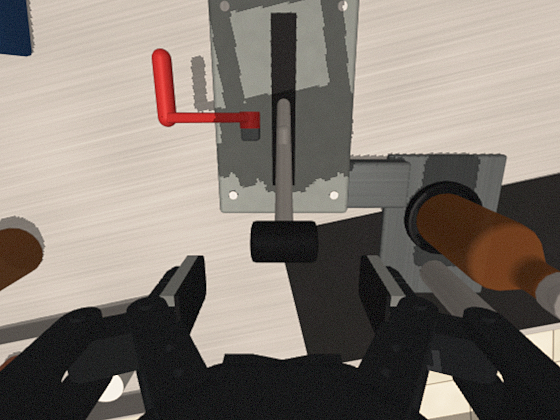

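View pics/s8.png

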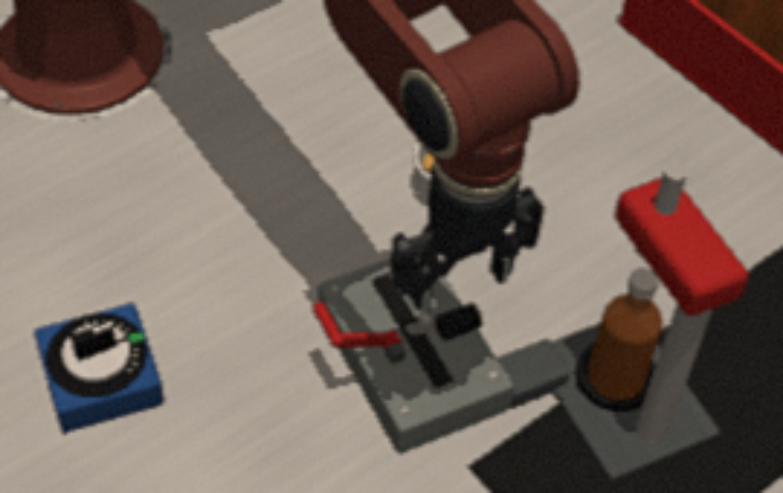

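Handle centre is at about (284,240), centred between the pads (205 to 360).

```bash
python3 -c "
from h import *
C=cal('wrist');print(onz(C,(284,240),.174), onz(C,(250,240),.174)-onz(C,(318,240),.174))
print(onz(C,(284,241),.18))"
```

```text
[0.68413265 0.02103776 0.174     ] [-0.0093166  -0.04133913  0.        ]
[0.68239753 0.02140046 0.18      ]
```

```bash
python3 -m crank '[{"x":3,"y":32,"z":1,"wx":0,"wy":0,"wz":0,"hand":0.15},{"x":0,"y":32,"z":0,"wx":0,"wy":0,"wz":0,"hand":0.15},{"x":0,"y":0,"z":0,"wx":0,"wy":0,"wz":0,"hand":0.5},{"x":0,"y":0,"z":0,"wx":0,"wy":0,"wz":0,"hand":1},{"x":0,"y":0,"z":0,"wx":0,"wy":0,"wz":0,"hand":1},{"x":0,"y":0,"z":0,"wx":0,"wy":0,"wz":0,"hand":1}]' 50;python3 -c "
from h import *
st()
im=vision.read_camera('wrist');cv2.imwrite('pics/w9.png',im[:,:,::-1])"
```

```text
clock: 12.7
position: [0.6851, 0.0197, 0.1531]
eef_rot: [0.703, -0.077, 0.079, -0.703]
force: [-4.3, -1.1, 6.3]
finger_gap: 0.039
clk 12.7 pos [0.6851 0.0197 0.1531] x [ 0.975 -0.22   0.003] y [ 0.002 -0.001 -1.   ] z [ 0.22   0.975 -0.   ] F [-4.3 -1.1  6.3] T [-0.08  0.62 -0.15] gap 0.039 q [-0.08  0.25  1.53 -0.    1.36 -1.43]
```

View pics/w9.png

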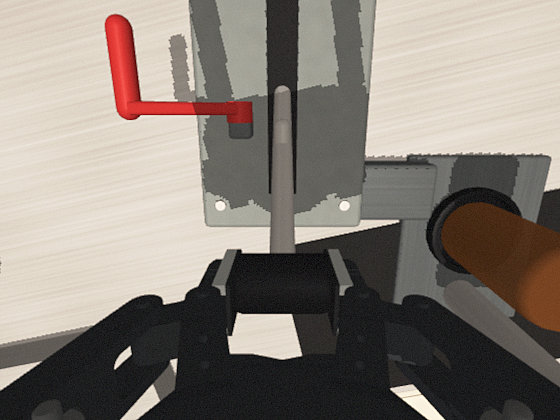

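```bash
python3 -m crank '[{"x":-12.8,"y":-7.8,"z":0,"wx":0,"wy":0,"wz":0,"hand":1},{"x":-13.5,"y":-6.6,"z":0,"wx":0,"wy":0,"wz":0,"hand":1},{"x":-14.1,"y":-5.1,"z":0,"wx":0,"wy":0,"wz":0,"hand":1},{"x":0,"y":0,"z":0,"wx":0,"wy":0,"wz":0,"hand":1}]';python3 -c "
from h import *
st()
im=vision.read_camera('wrist');cv2.imwrite('pics/w10.png',im[:,:,::-1])"
```

```text
clock: 13.25
position: [0.6471, 0.0283, 0.172]
eef_rot: [0.703, -0.075, 0.081, -0.702]
force: [4.6, -3.5, -1.1]
finger_gap: 0.0397
clk 13.25 pos [0.6471 0.0283 0.172 ] x [ 0.975 -0.22   0.009] y [ 0.008 -0.002 -1.   ] z [0.22  0.976 0.   ] F [ 4.6 -3.5 -1.1] T [-0.45 -1.    0.  ] gap 0.0397 q [-0.07  0.14  1.62 -0.    1.37 -1.42]
```

View pics/w10.png

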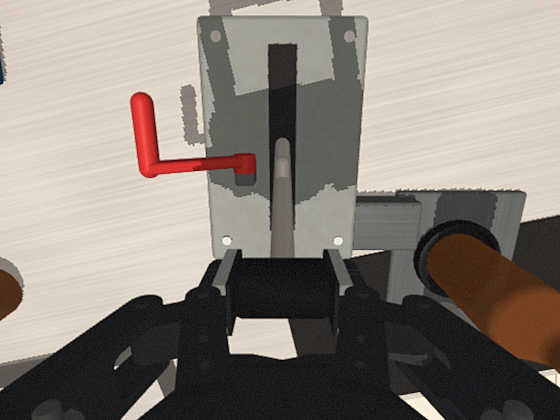

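The handle stays gripped (235–335, 285) and moves past where the catch would block it, with low forces. Continuing along the arc.

```bash
python3 -m crank '[{"x":-14.5,"y":-3.7,"z":0,"wx":0,"wy":0,"wz":0,"hand":1},{"x":-14.8,"y":-2.3,"z":0,"wx":0,"wy":0,"wz":0,"hand":1},{"x":-15,"y":-0.7,"z":0,"wx":0,"wy":0,"wz":0,"hand":1},{"x":-15,"y":0.7,"z":0,"wx":0,"wy":0,"wz":0,"hand":1},{"x":0,"y":0,"z":0,"wx":0,"wy":0,"wz":0,"hand":1}]' 60;python3 -c "
from h import *
st()"
```

```text
clock: 13.92
position: [0.5904, 0.041, 0.1792]
eef_rot: [0.703, -0.074, 0.082, -0.702]
force: [6.1, -3.2, 3.3]
finger_gap: 0.0389
clk 13.925 pos [0.5904 0.041  0.1792] x [ 0.975 -0.22   0.012] y [ 0.012 -0.003 -1.   ] z [0.22  0.976 0.   ] F [ 6.1 -3.2  3.3] T [-0.6  -1.34  0.05] gap 0.0389 q [-0.06  0.    1.75 -0.    1.37 -1.4 ]
```

```bash
python3 -m crank '[{"x":-14.8,"y":2.3,"z":0,"wx":0,"wy":0,"wz":0,"hand":1},{"x":-14.5,"y":3.7,"z":0,"wx":0,"wy":0,"wz":0,"hand":1},{"x":-14.1,"y":5.1,"z":0,"wx":0,"wy":0,"wz":0,"hand":1},{"x":-13,"y":6,"z":0,"wx":0,"wy":0,"wz":0,"hand":1},{"x":0,"y":0,"z":0,"wx":0,"wy":0,"wz":0,"hand":1}]' 60;python3 -c "
from h import *
st()
for n in ['scene','side','wrist']:
  im=vision.read_camera(n);cv2.imwrite('pics/%s11.png'%n,im[:,:,::-1])
a=cv2.imread('pics/scene11.png');cv2.imwrite('pics/s11.png',cv2.resize(a[130:300,170:440],None,fx=2.9,fy=2.9))
a=cv2.imread('pics/side11.png');cv2.imwrite('pics/d11.png',cv2.resize(a[80:360,190:400],None,fx=2.1,fy=2.1))
O=np.array([.599,.0374]);t,M=tool();d=t[:2]-O;print('station x',d@[np.cos(.22),-np.sin(.22)])"
```

```text
clock: 14.55
position: [0.5365, 0.0532, 0.1644]
eef_rot: [0.703, -0.073, 0.083, -0.702]
force: [4.3, -3.7, 9.0]
finger_gap: 0.0391
clk 14.55 pos [0.5365 0.0532 0.1644] x [ 0.975 -0.22   0.015] y [ 0.014 -0.003 -1.   ] z [ 0.22   0.976 -0.   ] F [ 4.3 -3.7  9. ] T [-0.89 -0.97 -0.06] gap 0.0391 q [-0.04 -0.11  1.89 -0.    1.35 -1.39]
station x -0.06418725443413568
```

View pics/wrist11.png

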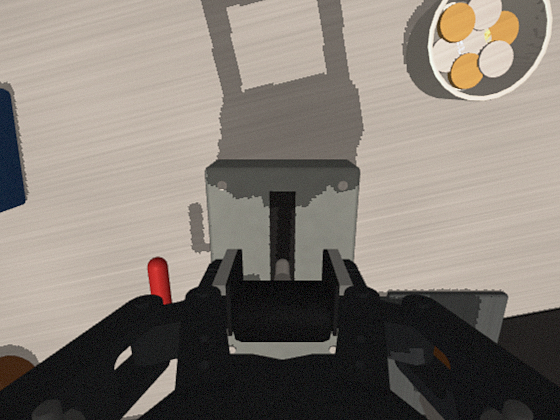

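View pics/s11.png

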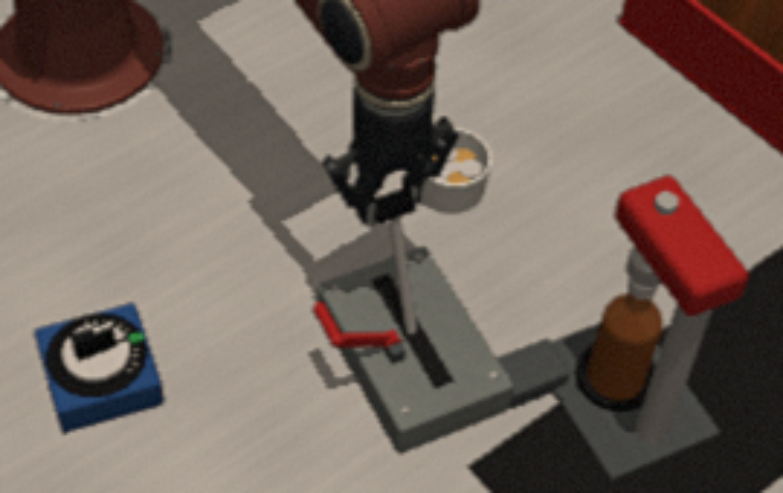

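View pics/d11.png

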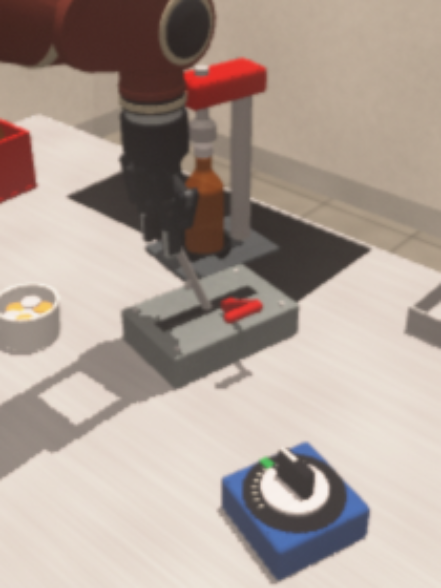

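The station x of the tool is about -64 mm, which puts the lever near 1.04 rad. I'll push on gently to its stop for margin.

```bash
python3 -m crank '[{"x":-5,"y":2.5,"z":0,"wx":0,"wy":0,"wz":0,"hand":1},{"x":-4,"y":2,"z":0,"wx":0,"wy":0,"wz":0,"hand":1},{"x":0,"y":0,"z":0,"wx":0,"wy":0,"wz":0,"hand":1}]' 70;python3 -c "
from h import *
st()
O=np.array([.599,.0374]);t,M=tool();d=t[:2]-O;print('station x',d@[np.cos(.22),-np.sin(.22)])"
```

```text
clock: 15.08
position: [0.5291, 0.0549, 0.1605]
eef_rot: [0.703, -0.072, 0.084, -0.702]
force: [5.7, -4.4, 9.5]
finger_gap: 0.0394
clk 15.075 pos [0.5291 0.0549 0.1605] x [ 0.975 -0.22   0.017] y [ 0.017 -0.004 -1.   ] z [0.22  0.976 0.   ] F [ 5.7 -4.4  9.5] T [-0.96 -1.43  0.13] gap 0.0394 q [-0.03 -0.13  1.91 -0.    1.34 -1.38]
station x -0.07208242727382053
```

```bash
python3 -m crank '[{"x":-4,"y":2,"z":0,"wx":0,"wy":0,"wz":0,"hand":1},{"x":0,"y":0,"z":0,"wx":0,"wy":0,"wz":0,"hand":1},{"x":0,"y":0,"z":0,"wx":0,"wy":0,"wz":0,"hand":1}]' 70;python3 -c "
from h import *
st()
O=np.array([.599,.0374]);t,M=tool();d=t[:2]-O;print('station x',d@[np.cos(.22),-np.sin(.22)])
for n in ['scene','side','wrist']:
  im=vision.read_camera(n);cv2.imwrite('pics/%s12.png'%n,im[:,:,::-1])
a=cv2.imread('pics/scene12.png');cv2.imwrite('pics/s12.png',cv2.resize(a[130:300,170:440],None,fx=2.9,fy=2.9))"
```

```text
clock: 15.45
position: [0.5252, 0.0558, 0.1583]
eef_rot: [0.703, -0.072, 0.084, -0.702]
force: [6.9, -5.5, 8.8]
finger_gap: 0.039
clk 15.45 pos [0.5252 0.0558 0.1583] x [ 0.975 -0.22   0.017] y [ 0.017 -0.003 -1.   ] z [0.22  0.975 0.   ] F [ 6.9 -5.5  8.8] T [-0.9  -1.47 -0.03] gap 0.039 q [-0.03 -0.14  1.92 -0.    1.34 -1.38]
station x -0.07604494848136446
```

View pics/s12.png

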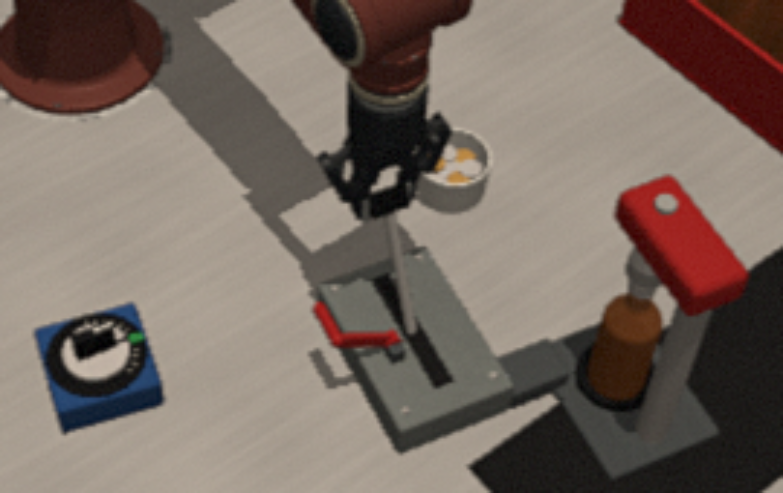

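View pics/wrist12.png

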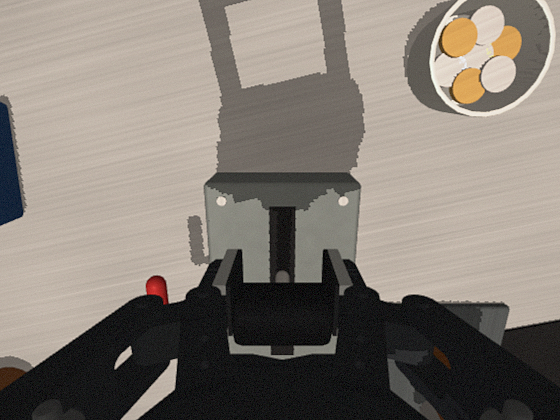

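```bash
python3 - <<'E'
from h import *
a=cv2.imread('pics/scene12.png');cv2.imwrite('pics/s12c.png',cv2.resize(a[185:255,275:335],None,fx=8,fy=8,interpolation=cv2.INTER_CUBIC))
E
```

```text
(no output)
```

View pics/s12c.png

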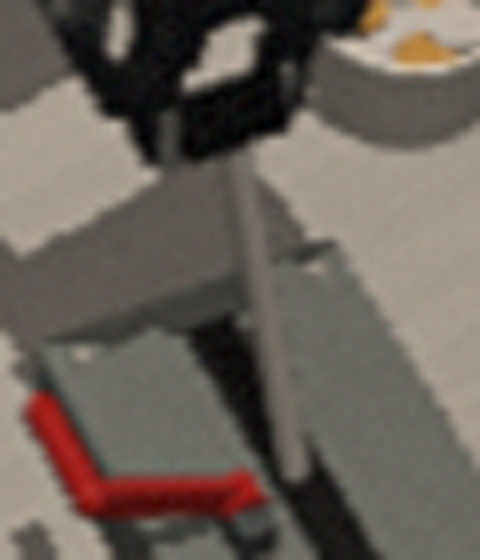

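The shank centreline runs from (243,165) to (292,465) in this 8x crop, and the handle is at about (235,118). I'll intersect it with the lever plane.

```bash
python3 - <<'E'
from h import *
C=cal('scene')
for O in ([.599,.0374,0],[.602,.037,0]):
    O=np.array(O);ex=np.array([np.cos(.22),-np.sin(.22),0]);ey=np.array([np.sin(.22),np.cos(.22),0])
    L=[]
    for p in [(243,165),(255,240),(270,330),(290,455),(236,117)]:
        o,d=ray(C,(p[0]/8+274.6,p[1]/8+184.6)); q=o+d*(ey@(O-o))/(ey@d)-O; L.append((ex@q,q[2]))
    L=np.array(L);print(L.round(4).tolist());s=L[0]-L[3];print('lever from shank slope',.6-np.arctan2(s[0],s[1]),'from handle',.6-np.arctan2(L[4,0],L[4,1]-.05), 'r',np.hypot(L[4,0],L[4,1]-.05))
E
```

```text
[[-0.0539, 0.1694], [-0.0415, 0.1401], [-0.0257, 0.1047], [-0.0037, 0.053], [-0.0613, 0.1884]]
lever from shank slope 1.0078767119593197 from handle 1.0169773846201342 r 0.15134865755544843
[[-0.0574, 0.1688], [-0.0449, 0.1394], [-0.0291, 0.104], [-0.0071, 0.0523], [-0.0648, 0.1877]]
lever from shank slope 1.0078767119593186 from handle 1.0397107015870968 r 0.15220226011612936
```

```bash
python3 -m crank '[{"x":-5,"y":2.7,"z":0,"wx":0,"wy":0,"wz":0,"hand":1},{"x":0,"y":0,"z":0,"wx":0,"wy":0,"wz":0,"hand":1},{"x":-4,"y":2.3,"z":0,"wx":0,"wy":0,"wz":0,"hand":1},{"x":0,"y":0,"z":0,"wx":0,"wy":0,"wz":0,"hand":1}]' 80;python3 -c "
from h import *
st()
O=np.array([.599,.0374]);t,M=tool();d=t[:2]-O;print('station x',d@[np.cos(.22),-np.sin(.22)])
for n in ['scene','side','wrist']:
  im=vision.read_camera(n);cv2.imwrite('pics/%s13.png'%n,im[:,:,::-1])
a=cv2.imread('pics/scene13.png');cv2.imwrite('pics/s13c.png',cv2.resize(a[185:255,275:335],None,fx=8,fy=8,interpolation=cv2.INTER_CUBIC))"
```

```text
clock: 16.1
position: [0.521, 0.0568, 0.1556]
eef_rot: [0.703, -0.068, 0.089, -0.702]
force: [20.0, -8.3, 8.4]
finger_gap: 0.0391
clk 16.1 pos [0.521  0.0568 0.1556] x [ 0.975 -0.221  0.03 ] y [ 0.029 -0.005 -1.   ] z [0.221 0.975 0.002] F [20.  -8.3  8.4] T [-1.14 -3.21 -0.22] gap 0.0391 q [-0.03 -0.15  1.94 -0.    1.32 -1.38]
station x -0.08036840152612326
```

View pics/s13c.png

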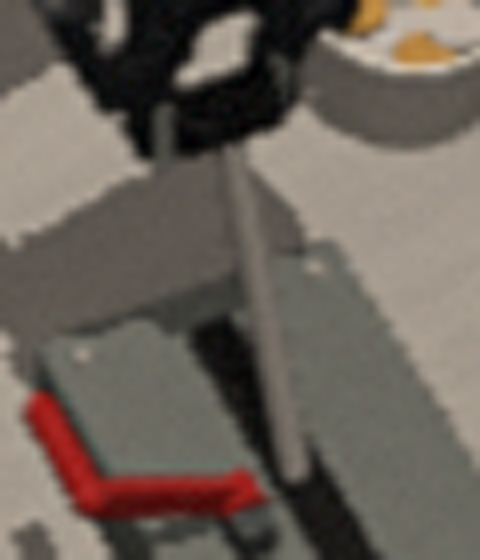

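View pics/wrist13.png

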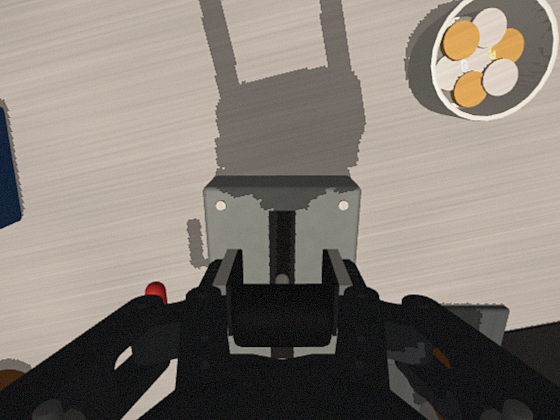

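Wrist force jumped from 7 to 20 N in the last few millimetres, so the lever is at its stop, and the handle is still between the pads. One last look at the whole scene.

```bash
python3 -m crank '[{"x":0,"y":0,"z":0,"wx":0,"wy":0,"wz":0,"hand":1},{"x":0,"y":0,"z":0,"wx":0,"wy":0,"wz":0,"hand":1},{"x":0,"y":0,"z":0,"wx":0,"wy":0,"wz":0,"hand":1},{"x":0,"y":0,"z":0,"wx":0,"wy":0,"wz":0,"hand":1}]'
```

```text
clock: 16.75
position: [0.521, 0.0568, 0.1556]
eef_rot: [0.703, -0.068, 0.089, -0.702]
force: [19.2, -8.2, 8.6]
finger_gap: 0.0389
```

View pics/scene13.png

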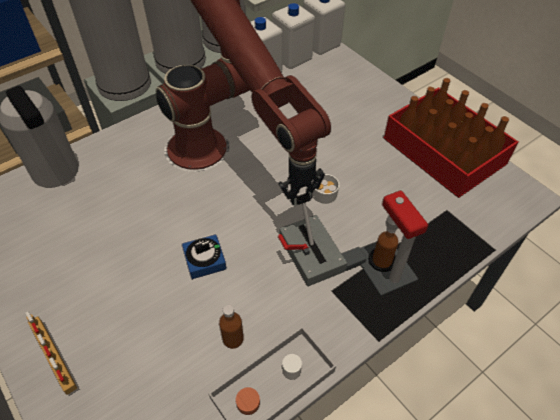

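View pics/side13.png

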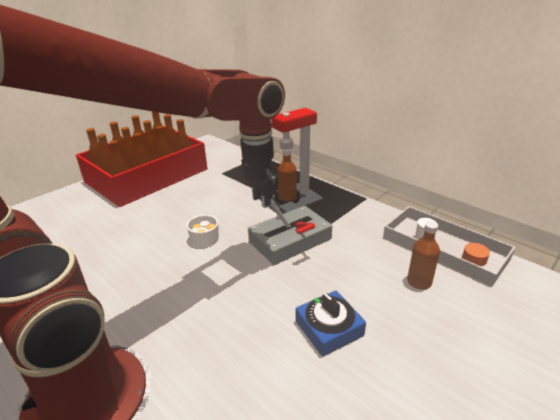

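Everything is in place: bottles and tub are where they started, the catch is over at scene (292,242), the dial is on its mark, and the hold is steady.

```bash
python3 -c "
from workcell import robot
print(robot.close_job())"
```

```text
the job is handed in; nothing more can be done
None
```

I handed the job in at about 16.8 s with the gripper still holding the handle against its end stop; no verdict is reported.

- **Dial:** I turned it about 1.12 rad clockwise. Wrist pictures while gripping and after release showed the pointer line on the green tab to within about a pixel. It also looked on the mark in the last scene and side pictures.
- **Catch:** I pushed it over with the closed fingers until it hit its stop, where the force rose to about 24 N with no further motion. It is still flipped off in the last pictures.
- **Lever:** I gripped the handle by its two flat ends and pulled it along its arc. In the last few millimetres the wrist force rose from about 9 N to about 22 N in the horizontal plane, which I take as the 1.1 rad stop. It then held steady for half a second with the gap at 39 mm.
- **Bottles and tub:** They show no visible movement in the last scene and side pictures.

**Disagreement on lever angle:** Just before that last push, the camera put the lever at about 1.01–1.04 rad, while the tool's travel suggested slightly more than 1.1. The handle probably shifted a little in the pads. Both are above the 0.95 needed. I did not measure the angle again after the stop, so the final reading rests on the force rise.

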